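# Fit a six-hole base plate onto a router's studs

## Robot

A 6-joint arm with a two-finger parallel gripper is mounted at the origin on the work surface. World frame = base frame: x ahead of the robot, y to its left, z up, the work surface at z = 0. Lengths are in m, angles in degrees, forces in N, time in s.
With the tool pointing down it reaches from about 0.425 to 1.125 m from the base axis. Payload 14.9 kg.
Tool frame: the origin (TCP) lies midway between the tips of the shut fingers; the grasp point (between the pads) lies 19 mm behind it; z points along the fingers, y is the direction in which the jaws open and shut (so a half turn about z gives the same grasp; the last joint's range is limited). The gripper opens to 91 mm and grips with 3 to 60 N. Pads are 32 mm wide; open, the fingers measure 118 mm over their backs; the gripper's body (76 mm by 178 mm) begins 60 mm behind the grasp point.
Start: joints at [-66.595, 21.709, 99.362, -0, 58.929, -1.908], TCP at [0.299, -0.633, 0.214] pointing down, gripper open.
Joint ranges: [-158.91, 158.91], [-42.39, 125.64], [0.06, 152.35], [-60.88, 240.88], [17.5, 164.5], [-176.32, 176.32]. Speed limits (degrees/s): [108.29, 108.29, 136.94, 180, 180, 180].

## Interface

Orientations are given as a 3x3 rotation matrix whose columns are the frame's x, y, z axes.
In Python, from workcell import arm gives the robot as it stands. The module is installed in compiled form; this text tells all that it offers.
- The arm moves only by the shell command python3 -m creep 'ROWS' [FORCE]. ROWS is JSON, a list of rows, each an object of numbers: "fingers": the opening, from 0 (shut) to 1 (fully open); "tx", "ty", "tz": the shift along the tool's x, y, z in mm; "ax", "ay", "az": the turn, a rotation vector about the tool's x, y, z in degrees. In form: [{"fingers": .., "tx": .., "ty": .., "tz": .., "ax": .., "ay": .., "az": ..}, ...]. A call has 1 to 20 rows; each row shifts and turns the commanded pose from where the row before left it, along the tool's axes as they then stand; what a row does not reach is not made up. A row lasts 1/12 s, in which the tool goes at most 41.7 mm and 7.16 degrees, less where a joint would pass 70% of its speed; a pose out of reach is approached as far as the arm can. A call is refused whole if a number of a shift passes 41.7 or a number of a turn 7.16, either way. A call with a gripper value outside its range is refused whole. The fingers move at their own pace and stop on an object; FORCE is the grip in N (left out, the last holds). Time passes only in rows, so rows that do not move let the fingers close. It gives the time, the measured TCP pose, the force and the opening at its end, in the units of the state.
- arm.get_state(): the state, without advancing time (a new reading comes with each control period).
- arm.camera(name): name is "scene" or "top" or "wrist"; returns a dict with "pixels" (480x640x3 uint8, red, green, blue), "camera_matrix" (3x3 intrinsics, pixels), "R" (3x3) and "t" (3): a world point X has camera coordinates R X + t. Camera axes: x right, y down, z forward; pixel columns grow to the right and rows downward; lengths in m; the calibration is good to about 2 mm. A picture is of the moment at which its call begins. There is no depth.
- arm.close_job(): hands the job in, once; it reports no verdict.
The state is a dict: "time": time; "joint_pos": joint angles; "qvel": joint speeds; "effort": joint torques, N m; "tool_pos": TCP position; "orientation": TCP orientation; "force": force on the tool from outside, world axes, zero at the start; "ft_torque": the same for the moment, N m; "opening": opening from 0.0 (shut) to 1.0 (fully open).
Only numpy, scipy, OpenCV 4.12 (cv2) and the standard library are available. Lean on these libraries where they do the work, as an engineer would, in place of code of your own. Each camera call takes 0.05 s, during which the arm holds its last target.

## Task

Pick up the aluminium base plate by its collar and put it, collar up, over the centring mandrel of the upturned router base. Turn it gently on the stud tips until all six holes line up with the studs, slide it down until it lies fully home and flat on the stud ring, and let go; never push or twist against the router base with more than about 40 N, and leave the other things on the bench where they are.

Things in the scene. Friction and masses are not known exactly. Their poses are not given: they have to be found in the camera images.
- plate_collar (a point): Point on the axis of the loose aluminium base plate, 30 mm above its underside, half-way up its hexagonal collar: a good height to grip it. The collar is 40 mm across flats and rises from the disc's upper face (8 mm above the underside) to 44 mm, with a straight bore, 26 mm across flats, right through. z is the axis, up; x points to the middle of a flat and at a hole.
- plate_foot (a point): Centre of the flat underside of the same plate (about 0.35 kg, may be 0.28 to 0.46): a disc 130 mm across, 8 mm thick, lying collar up on the table. It has six round through holes, 11 mm in diameter, 60 degrees apart on a circle of 96 mm diameter; x points at one of them, and each collar flat faces a hole.
- seat (a point): Centre of the flat top of the grey stud ring (128 mm across) on the upturned router base, 100 mm above the table, where the plate's underside must lie. Round it six steel studs, 8 mm in diameter, stand 14 mm high, 60 degrees apart on a 96 mm circle, the top 3 mm tapering to 4 mm. The ring is clamped at an angle NOT given by this frame (0 to 60 degrees): find the studs by eye or feel.
- mandrel_tip (a point): Tip of the fixed steel centring mandrel, on the same axis as seat, 42 mm above it. The pin is 24.6 mm in diameter up to 28 mm above seat, then a cone narrowing to 10 mm at the tip. It enters the plate's bore well before the plate reaches the stud tips; the plate can then be turned about it. The plate's underside rests on the stud tips 14 mm above seat until the holes line up.
- router: The router base: dark steel casting upside down on a plywood board (180 mm square, 18 thick), fixed to the table. Flange 148 mm across, its top 90 mm up; a black ball knob low on either side, along +y and -y. On the flange a rubber bed carries the stud ring: it gives after about 6 N, then 1 mm per 6 N, 5 mm at most. Origin: under the board, straight below seat; x, y do not tell the studs' angle.
- tape: Bystander, loose: roll of tape, lying flat, 68 mm across, 25 mm high. Leave it where it is.
- wrench: Bystander, loose: steel wrench about 140 mm long, lying flat. Leave it where it is.
There are look-alikes about, which are no part of the job. Leave any green or yellow look-alike of the part that bears plate_collar alone.

How it is judged (in metres and radians):
On the way:
1. the plate has been picked up, at least 30 mm off the table (height (world z) of plate_collar above 0.06 m), for 0.2 s.
At the end, for the whole second after the job is handed in: The plate lies on the studs and mandrel with its collar up, flat on the stud ring (within 2.5 mm of fully home, tilted less than 0.04 rad, its axis within 4 mm of the mandrel's), and released (horizontal distance between plate_collar and seat below 0.004 m and z of plate_collar in the frame of seat between 0.027 and 0.0325 m and angle between the z axis of plate_collar and the z axis of seat, either way round below 0.04 rad); the robot touches nothing.
It fails at once if the router base (with studs and mandrel) is loaded with more than 40 N by the plate or the robot (contact force between router and anything else above 40 N).
It fails at once if a bystander on the bench (tape, wrench, bowl, plywood disc, carton, jar, offcut or screwdriver) is moved more than 20 mm (distance of any of tape, wrench, bowl, blank, carton, glue, offcut, driver from where it was at the start of the episode above 0.02 m).
It also fails if it takes over 56 s, if anything falls off the work surface, if the arm or the gripper's body presses on something with over 40 N, if the wrist force passes 120 N, or if a joint passes its speed limit or range.

## Working session

There is one attempt and no reset: what is moved stays moved. The work goes in short steps, Python scripts to look and compute and a shell command to move; the robot and the scene stay as the last step left them, time stands still between calls to the robot, and variables do not carry over. Pictures are saved under pics/ and viewed, and the job is handed in when it is done.

```bash
mkdir -p pics
cat > h.py <<'E'
import numpy as np, cv2
from workcell import arm
def cam(n,save=None):
    c=arm.camera(n); 
    if save: cv2.imwrite('pics/'+save,cv2.cvtColor(c['pixels'],cv2.COLOR_RGB2BGR))
    return c
def ray(c,u,v,z):
    K=np.array(c['camera_matrix']);R=np.array(c['R']);t=np.array(c['t'])
    o=-R.T@t; d=R.T@np.linalg.solve(K,[u,v,1.]); return o+d*(z-o[2])/d[2]
def proj(c,X):
    p=np.array(c['camera_matrix'])@(np.array(c['R'])@np.asarray(X,float)+np.array(c['t'])); return p[:2]/p[2]
E
python3 - <<'E'
from h import *
s=arm.get_state(); print(s)
for n in ['scene','top','wrist']:
    c=cam(n,n+'0.png'); print(n,c['camera_matrix'], -np.array(c['R']).T@np.array(c['t']))
    np.savez(n+'0.npz',**c)
E
```

```text
{'time': 0.0, 'joint_pos': array([-6.65932119e+01,  2.17385971e+01,  9.93956953e+01, -1.76583656e-03,
        5.89277394e+01, -1.90857241e+00]), 'qvel': array([ 0.11563247,  0.04241943,  0.01154242, -0.04759171, -0.03359954,
        0.0567743 ]), 'effort': array([ 4.41587734e-03, -7.63723397e+01, -4.34371841e+01,  6.52163755e-02,
        4.25063807e-02, -9.65276422e-05]), 'tool_pos': array([ 0.29914484, -0.63242388,  0.2132865 ]), 'orientation': array([[ 9.03961140e-01,  4.27614371e-01, -4.54318221e-04],
       [ 4.27614612e-01, -9.03960606e-01,  9.83076642e-04],
       [ 9.69192576e-06, -1.08293619e-03, -9.99999414e-01]]), 'force': array([ 0.03934088,  0.18401572, -0.02879612]), 'ft_torque': array([-0.017297  ,  0.00246126,  0.01009189]), 'opening': 0.9955989012550154}
scene [[619.4717911    0.         307.61543194]
 [  0.         619.4717911  235.21837007]
 [  0.           0.           1.        ]] [ 1.52732995 -0.13481164  0.84773168]
top [[474.12993491   0.         311.21437105]
 [  0.         474.12993491 239.28881437]
 [  0.           0.           1.        ]] [0.39950593 0.08381911 1.15063026]
wrist [[424.69520273   0.         320.43875795]
 [  0.         424.69520273 235.92205559]
 [  0.           0.           1.        ]] [ 0.36133177 -0.60230394  0.38377491]
```

View pics/scene0.png

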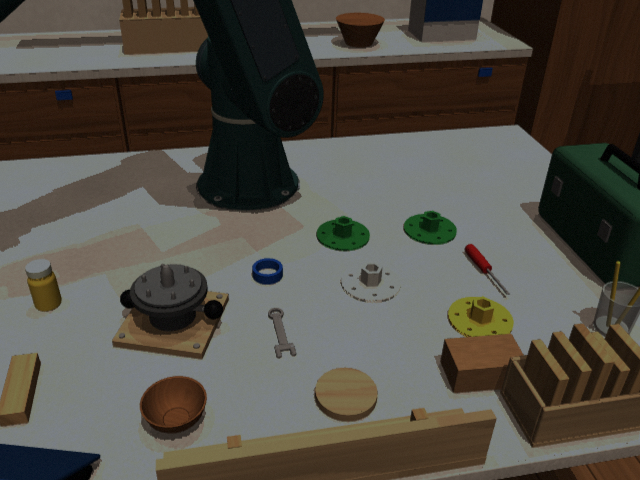

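View pics/top0.png

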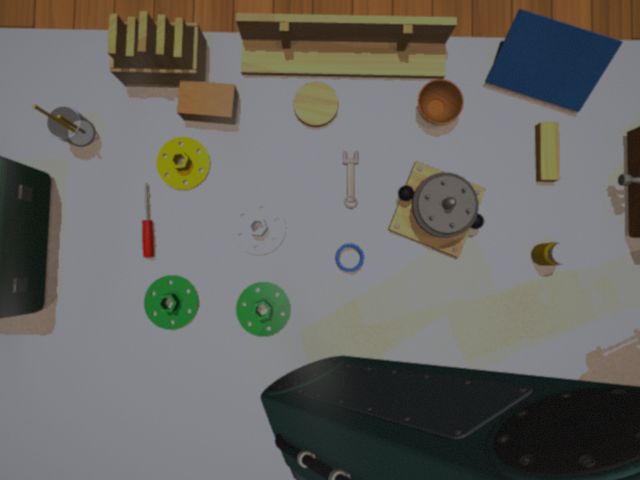

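View pics/wrist0.png

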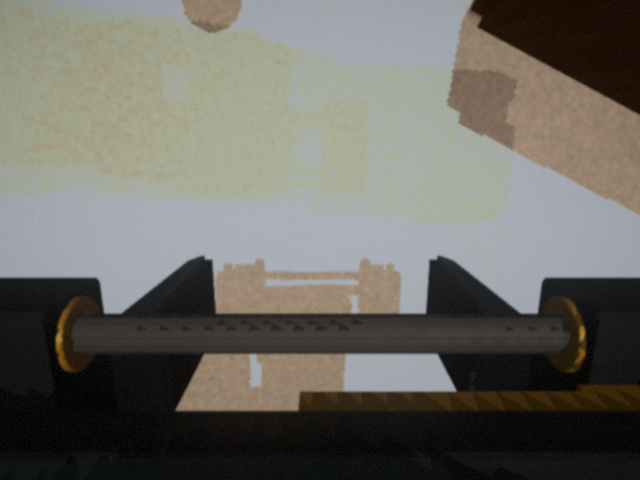

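The scene and top views agree on the layout. In the top view, these could be taken for the plate:
- Bare aluminium plate at (260,229). The scene view has it at (372,280).
- Yellow look-alike at (183,163).
- Green look-alikes at (171,302) and (264,309).
- Plywood disc at (316,104).

I choose the aluminium one. The router is at (446,205), the tape at (349,257) and the wrench at (350,180). I'll check the plate in a close crop.

Run:
```python
from h import *
c=dict(np.load('top0.npz')); p=c['pixels']
a=cv2.resize(p[190:270,220:300],None,fx=5,fy=5,interpolation=cv2.INTER_CUBIC)
b=cv2.resize(p[155:265,385:495],None,fx=400/110,fy=400/110,interpolation=cv2.INTER_CUBIC)
im=np.hstack([a,b[:400,:400]])
im=cv2.convertScaleAbs(im,alpha=1.3)
cv2.imwrite('pics/crop1.png',cv2.cvtColor(im,cv2.COLOR_RGB2BGR))
for n,uv,z in [('plate collar top',(259,227),.044),('plate disc',(260,229),.008),('ring',(446,204),.1),('tape',(349,257),.025)]: print(n,ray(c,*uv,z))
w=dict(np.load('wrist0.npz'));print(w['R'],w['R']@0)
s=arm.get_state();Rt=s['orientation'];print(np.round(np.array(w['R'])@Rt,3), Rt.T@(-w['R'].T@w['t']-s['tool_pos']))
```

```text
plate collar top [0.49234674 0.21196324 0.044     ]
plate disc [0.49056227 0.21358552 0.008     ]
ring [ 0.54710484 -0.20982316  0.1       ]
tape [ 0.42668657 -0.00127334  0.025     ]Traceback (most recent call last):
  File "<stdin>", line 9, in <module>
ValueError: matmul: Input operand 1 does not have enough dimensions (has 0, gufunc core with signature (n?,k),(k,m?)->(n?,m?) requires 1)
```

View pics/crop1.png

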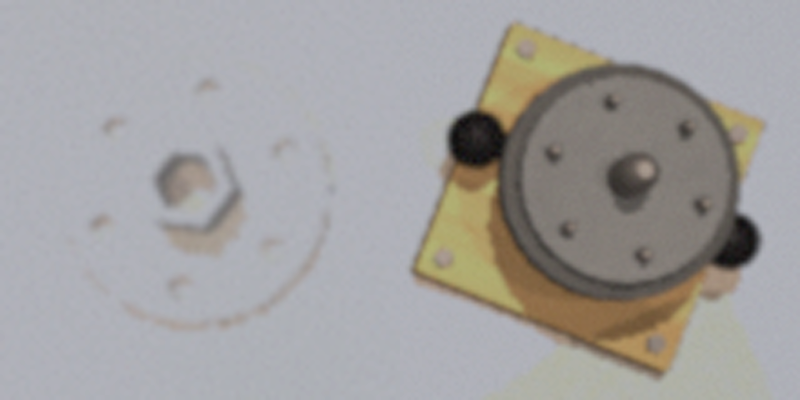

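The crop confirms it: at left (top view 260,229) is the bare aluminium disc, with six holes and a hex collar. At right is the router's grey ring, with six stud tips and the mandrel. Next I measure both from the top view.

```bash
cat > fit.py <<'E'
from h import *
def fit6(P):
    # P Nx2 world pts of a 6-fold circle, returns centre, radius, angle mod 60, residuals
    from scipy.optimize import least_squares
    P=np.array(P)
    c0=P.mean(0); a=np.arctan2(*(P-c0).T[::-1]); th=np.angle(np.mean(np.exp(6j*a)))/6
    def f(q):
        a=np.arctan2(P[:,1]-q[1],P[:,0]-q[0]); k=np.round((a-q[2])/(np.pi/3))
        return (np.c_[q[0]+q[3]*np.cos(q[2]+k*np.pi/3),q[1]+q[3]*np.sin(q[2]+k*np.pi/3)]-P).ravel()
    r=least_squares(f,[*c0,th,.048])
    return r.x[:2],r.x[3],np.degrees(r.x[2])%60,np.round(1000*r.fun,1)
E
python3 - <<'E'
from fit import *
c=dict(np.load('top0.npz'))
w=dict(np.load('wrist0.npz'));s=arm.get_state();Rt=s['orientation'];print(np.round(w['R']@Rt,3), Rt.T@(-w['R'].T@w['t']-s['tool_pos']))
S=[(385+(u-400)*110/400,155+v*110/400) for u,v in [(611,103),(686,128),(703,205),(644,256),(568,229),(554,152)]]
print('studs',fit6([ray(c,u,v,.113)[:2] for u,v in S]))
H=[(220+u/5,190+v/5) for u,v in [(112,126),(207,87),(283,146),(272,243),(178,285),(100,222)]]
print('holes',fit6([ray(c,u,v,.006)[:2] for u,v in H]))
print(c['R'])
E
```

```text
[[-0.     1.     0.   ]
 [-0.968  0.    -0.25 ]
 [-0.25  -0.     0.968]] [ 0.0691182  -0.00087284 -0.17033594]
studs (array([ 0.54501422, -0.20971897]), np.float64(0.047504111957720384), np.float64(11.667091193786423), array([ 0.5, -0.6, -0. , -0.2,  0.2,  0.4,  0.2,  0.4, -0.3, -0.4, -0.5,
        0.5]))
holes (array([0.49564786, 0.21782424]), np.float64(0.048265063326444015), np.float64(53.987144189950925), array([ 0.5, -0.6,  0.2,  1. , -0.1, -0.4, -0.8,  0.4,  0.8, -0.4, -0.6,
        0. ]))
[[ 0.01966232 -0.99980026 -0.00358229]
 [-0.99801201 -0.01941231 -0.05995982]
 [ 0.0598783   0.00475412 -0.99819436]]
```

```bash
python3 -m creep '[{"fingers":1,"tx":27.3,"ty":-23,"tz":-3.1},{"fingers":1,"tx":27.3,"ty":-23,"tz":-3.1},{"fingers":1,"tx":27.3,"ty":-23,"tz":-3.1},{"fingers":1,"tx":27.3,"ty":-23,"tz":-3.1},{"fingers":1,"tx":27.3,"ty":-23,"tz":-3.1},{"fingers":1,"tx":27.3,"ty":-23,"tz":-3.1},{"fingers":1,"tx":27.3,"ty":-23,"tz":-3.1},{"fingers":1,"tx":27.3,"ty":-23,"tz":-3.1},{"fingers":1,"tx":27.3,"ty":-23,"tz":-3.1},{"fingers":1,"tx":27.3,"ty":-23,"tz":-3.1},{"fingers":1,"tx":27.3,"ty":-23,"tz":-3.1},{"fingers":1,"tx":27.3,"ty":-23,"tz":-3.1},{"fingers":1,"tx":0},{"fingers":1,"tx":0},{"fingers":1,"tx":0}]'
python3 - <<'E'
from h import *
c=cam('wrist','w1.png');np.savez('w1.npz',**c)
E
```

```text
$[0]: bad value
```

View pics/w1.png

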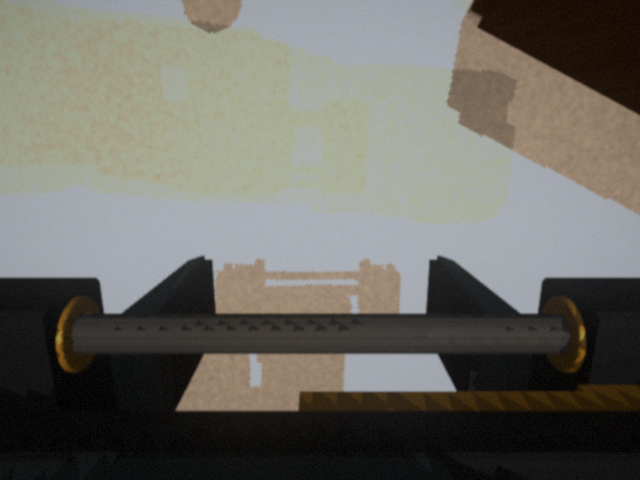

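The move was refused and the view is unchanged, so the arm has not moved. Rows probably need every key, so I'll write them out in full.

```bash
python3 -m creep '[{"fingers":1,"tx":27.3,"ty":-23,"tz":-3.1,"ax":0,"ay":0,"az":0},{"fingers":1,"tx":27.3,"ty":-23,"tz":-3.1,"ax":0,"ay":0,"az":0},{"fingers":1,"tx":27.3,"ty":-23,"tz":-3.1,"ax":0,"ay":0,"az":0},{"fingers":1,"tx":27.3,"ty":-23,"tz":-3.1,"ax":0,"ay":0,"az":0},{"fingers":1,"tx":27.3,"ty":-23,"tz":-3.1,"ax":0,"ay":0,"az":0},{"fingers":1,"tx":27.3,"ty":-23,"tz":-3.1,"ax":0,"ay":0,"az":0},{"fingers":1,"tx":27.3,"ty":-23,"tz":-3.1,"ax":0,"ay":0,"az":0},{"fingers":1,"tx":27.3,"ty":-23,"tz":-3.1,"ax":0,"ay":0,"az":0},{"fingers":1,"tx":27.3,"ty":-23,"tz":-3.1,"ax":0,"ay":0,"az":0},{"fingers":1,"tx":27.3,"ty":-23,"tz":-3.1,"ax":0,"ay":0,"az":0},{"fingers":1,"tx":27.3,"ty":-23,"tz":-3.1,"ax":0,"ay":0,"az":0},{"fingers":1,"tx":27.3,"ty":-23,"tz":-3.1,"ax":0,"ay":0,"az":0},{"fingers":1,"tx":0,"ty":0,"tz":0,"ax":0,"ay":0,"az":0},{"fingers":1,"tx":0,"ty":0,"tz":0,"ax":0,"ay":0,"az":0},{"fingers":1,"tx":0,"ty":0,"tz":0,"ax":0,"ay":0,"az":0}]'
python3 - <<'E'
from h import *
c=cam('wrist','w1b.png');np.savez('w1.npz',**c)
E
```

```text
time: 1.45
tool_pos: [0.4773, -0.2433, 0.2511]
orientation: [[0.904, 0.428, -0.0], [0.428, -0.904, -0.0], [-0.0, 0.0, -1.0]]
force: [-0.0, -0.2, -0.1]
opening: 0.996
```

View pics/w1b.png

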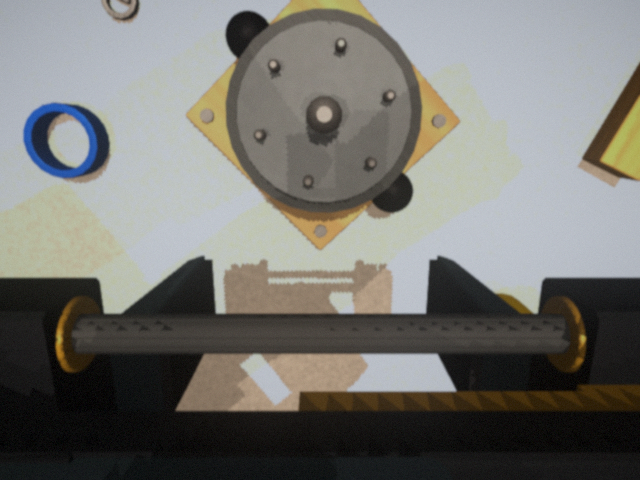

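The wrist view shows the router clearly, with six bright stud tips around the mandrel tip near (324,115) and the blue tape at (68,140). I'll zoom in to refine these.

Run:
```python
from fit import *
c=dict(np.load('w1.npz')); p=c['pixels']
g=cv2.cvtColor(p,cv2.COLOR_RGB2GRAY)
im=cv2.resize(p[10:215,220:425],(800,800),interpolation=cv2.INTER_CUBIC)
im=cv2.resize(im,(600,600)); cv2.imwrite('pics/w1crop.png',cv2.cvtColor(im,cv2.COLOR_RGB2BGR))
P=[]
for u,v in [(341,45),(274,66),(260,135),(308,182),(370,163),(389,97),(324,115)]:
    r=9; w=g[v-r:v+r+1,u-r:u+r+1].astype(float); w=np.clip(w-.65*w.max()-.35*np.median(w),0,None)
    n,l,s,ce=cv2.connectedComponentsWithStats((w>0).astype(np.uint8)); k=1+np.argmax(s[1:,4]); w*=l==k
    yy,xx=np.mgrid[-r:r+1,-r:r+1]; P.append((u+(w*xx).sum()/w.sum(),v+(w*yy).sum()/w.sum())); print(np.round(P[-1],1),s[k,4])
print(fit6([ray(c,*q,.1135)[:2] for q in P[:6]])); print(ray(c,*P[6],.142))
```

```text
[340.8  42.6] 14
[272.6  63.9] 16
[258.  134.5] 11
[307.5 181.6] 11
[371.7 163.2] 10
[390.4  94.9] 15
[323.9 113.9] 136
(array([ 0.5473194 , -0.21154521]), np.float64(0.04800925178929143), np.float64(11.458960907476168), array([-0. , -0. ,  0. ,  0. ,  0. , -0. , -0.1, -0. ,  0. ,  0.1,  0. ,
       -0. ]))
[ 0.5472568  -0.21161204  0.142     ]
```

View pics/w1crop.png

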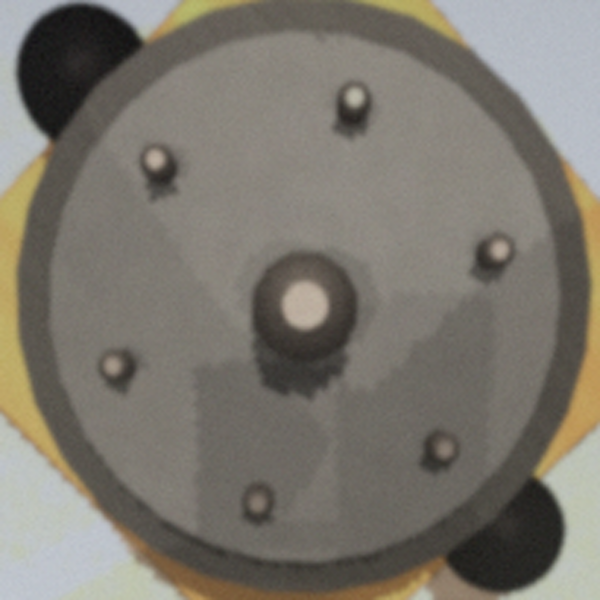

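The fit is very clean: radius 48.0 mm, residuals ≤0.1 mm, and the mandrel tip agrees to 0.1 mm. The seat is at (0.5473, -0.2116) with the studs at 11.46° mod 60. Next I view the plate from the same relative pose.

```bash
python3 -m creep '[{"fingers":1,"tx":12.5,"ty":-37.3,"tz":7.3,"ax":0,"ay":0,"az":0},{"fingers":1,"tx":12.5,"ty":-37.3,"tz":7.3,"ax":0,"ay":0,"az":0},{"fingers":1,"tx":12.5,"ty":-37.3,"tz":7.3,"ax":0,"ay":0,"az":0},{"fingers":1,"tx":12.5,"ty":-37.3,"tz":7.3,"ax":0,"ay":0,"az":0},{"fingers":1,"tx":12.5,"ty":-37.3,"tz":7.3,"ax":0,"ay":0,"az":0},{"fingers":1,"tx":12.5,"ty":-37.3,"tz":7.3,"ax":0,"ay":0,"az":0},{"fingers":1,"tx":12.5,"ty":-37.3,"tz":7.3,"ax":0,"ay":0,"az":0},{"fingers":1,"tx":12.5,"ty":-37.3,"tz":7.3,"ax":0,"ay":0,"az":0},{"fingers":1,"tx":12.5,"ty":-37.3,"tz":7.3,"ax":0,"ay":0,"az":0},{"fingers":1,"tx":12.5,"ty":-37.3,"tz":7.3,"ax":0,"ay":0,"az":0},{"fingers":1,"tx":12.5,"ty":-37.3,"tz":7.3,"ax":0,"ay":0,"az":0},{"fingers":1,"tx":0,"ty":0,"tz":0,"ax":0,"ay":0,"az":0},{"fingers":1,"tx":0,"ty":0,"tz":0,"ax":0,"ay":0,"az":0},{"fingers":1,"tx":0,"ty":0,"tz":0,"ax":0,"ay":0,"az":0}]'
python3 - <<'E'
from h import *
c=cam('wrist');np.savez('w2.npz',**c)
p=c['pixels']; cl=cv2.createCLAHE(3,(8,8)); l=cv2.cvtColor(p,cv2.COLOR_RGB2LAB); l[...,0]=cl.apply(l[...,0]); p=cv2.cvtColor(l,cv2.COLOR_LAB2BGR)
cv2.imwrite('pics/w2.png',cv2.resize(p,(800,600),interpolation=cv2.INTER_CUBIC))
E
```

```text
time: 2.67
tool_pos: [0.4265, 0.1856, 0.1707]
orientation: [[0.904, 0.427, -0.0], [0.427, -0.904, -0.0], [-0.001, 0.0, -1.0]]
force: [0.1, -0.4, -0.6]
opening: 1.001
```

View pics/w2.png

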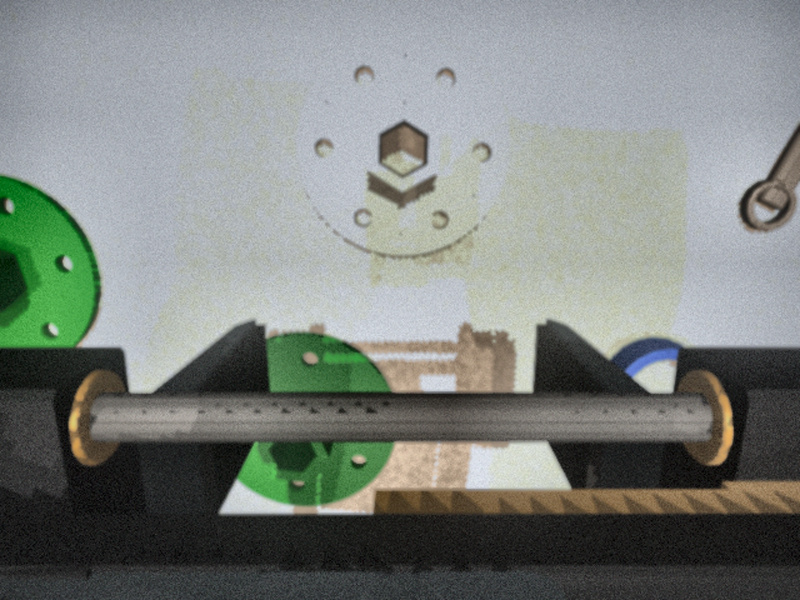

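The plate shows clearly at about (403,150) in the enlarged view. Its six holes and dark hex bore are visible, the green look-alikes are to the left and below, and the wrench is at right. I'll zoom in.

Run:
```python
from fit import *
c=dict(np.load('w2.npz')); p=c['pixels']
x0,y0,w=235,40,180
im=cv2.resize(cv2.cvtColor(p,cv2.COLOR_RGB2BGR)[y0:y0+w,x0:x0+w],(600,600),interpolation=cv2.INTER_CUBIC)
im=cv2.normalize(im,None,0,255,cv2.NORM_MINMAX)
cv2.imwrite('pics/w2c.png',im)
g=cv2.GaussianBlur(cv2.cvtColor(p,cv2.COLOR_RGB2GRAY),(3,3),0)
bl=cv2.medianBlur(g,31)
m=((bl.astype(int)-g)>10).astype(np.uint8)[:210]
n,l,s,ce=cv2.connectedComponentsWithStats(m)
for k in range(1,n):
    if s[k,4]>6 and 240<ce[k,0]<400 and ce[k,1]<210: print(s[k],ce[k])
```

```text
[283  52  16  13 121] [289.79338843  56.85123967]
[349  54  16  13 108] [357.28703704  58.51851852]
[302  95  42  47 953] [321.4795383  116.26128017]
[251 110  16  15 124] [257.25       115.63709677]
[378 113  16  17 124] [387.04032258 119.48387097]
[293 137  57  31 774] [319.85788114 151.79586563]
[283 167  14  15 105] [288.54285714 173.26666667]
[346 168  14  16 122] [353.03278689 174.97540984]
[379 181   3   3   8] [380.125 182.125]
[364 188   9   7  27] [367.81481481 191.40740741]
[275 191  22  12  62] [285.74193548 196.64516129]
[300 195  62  13 221] [331.89140271 202.72850679]
```

View pics/w2c.png

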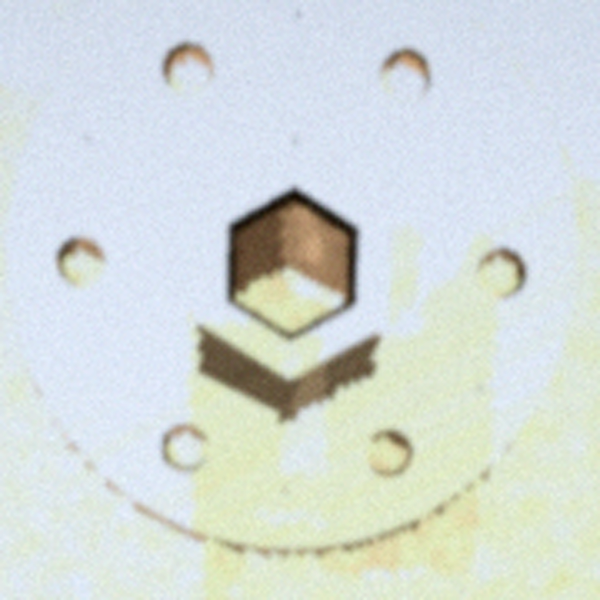

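Run:
```python
from fit import *
c=dict(np.load('w2.npz'));k=180/600
f=lambda L:[(235+.3*(u+.5)-.5,40+.3*(v+.5)-.5) for u,v in L]
H=[ray(c,*q,.008)[:2] for q in f([(188,67),(407,72),(81,261),(502,273),(186,447),(390,453)])]
B=np.array([ray(c,*q,.044)[:2] for q in f([(294,189),(355,227),(354,300),(291,337),(231,300),(231,227)])])
C,r,a,e=fit6(H);print('holes',C,r,a,e)
C2,r2,a2,e2=fit6(B);print('bore',C2,r2*np.cos(np.pi/6)*2,a2-30,e2)
s=arm.get_state();R=s['orientation'];print(s['tool_pos'],np.degrees(np.arctan2(R[1,1],R[0,1])))
for q in(C,C2): print('tool d', 1000*R.T@np.array([*(q-s['tool_pos'][:2]),.033-.019-s['tool_pos'][2]]))
```

```text
holes [0.49371235 0.21673472] 0.047947177244980356 53.81374952016418 [-0.  -0.1 -0.3 -0.   0.1  0.   0.3 -0.2 -0.1  0.1  0.1  0.1]
bore [0.49363995 0.21679994] 0.024937532255633103 -5.149341871894055 [-0.1  0.1 -0.  -0.  -0.2 -0.   0.1 -0.2  0.  -0.   0.1  0.1]
[0.42670281 0.18524659 0.17084828] -64.7701174853665
tool d [7.40634625e+01 5.75588215e-02 1.56836743e+02]
tool d [ 7.40257673e+01 -3.22922172e-02  1.56836736e+02]
```

Two independent fits agree to 0.1 mm. The holes give radius 47.95 mm, and the bore gives 24.9 mm across flats where 26 mm is specified. The plate is at (0.4937, 0.2168), angle 53.8°. From the TCP the grasp is tx 74, ty 0, tz 157, az +1.4.

```bash
python3 -m creep '[{"fingers":1,"tx":37,"ty":0,"tz":5,"ax":0,"ay":0,"az":0},{"fingers":1,"tx":37,"ty":0,"tz":5,"ax":0,"ay":0,"az":0},{"fingers":1,"tx":0,"ty":0,"tz":30,"ax":0,"ay":0,"az":1.4},{"fingers":1,"tx":0,"ty":0,"tz":30,"ax":0,"ay":0,"az":0},{"fingers":1,"tx":0,"ty":0,"tz":30,"ax":0,"ay":0,"az":0},{"fingers":1,"tx":0,"ty":0,"tz":25,"ax":0,"ay":0,"az":0},{"fingers":1,"tx":0,"ty":0,"tz":15,"ax":0,"ay":0,"az":0},{"fingers":1,"tx":0,"ty":0,"tz":10,"ax":0,"ay":0,"az":0},{"fingers":1,"tx":0,"ty":0,"tz":7,"ax":0,"ay":0,"az":0},{"fingers":1,"tx":0,"ty":0,"tz":0,"ax":0,"ay":0,"az":0},{"fingers":1,"tx":0,"ty":0,"tz":0,"ax":0,"ay":0,"az":0},{"fingers":1,"tx":0,"ty":0,"tz":0,"ax":0,"ay":0,"az":0}]' 30
python3 - <<'E'
from h import *
cam('wrist','w3.png')
E
```

```text
time: 3.72
tool_pos: [0.494, 0.2181, 0.0149]
orientation: [[0.914, 0.405, 0.001], [0.405, -0.914, 0.001], [0.002, 0.0, -1.0]]
force: [0.6, -0.7, 1.3]
opening: 1.002
```

View pics/w3.png

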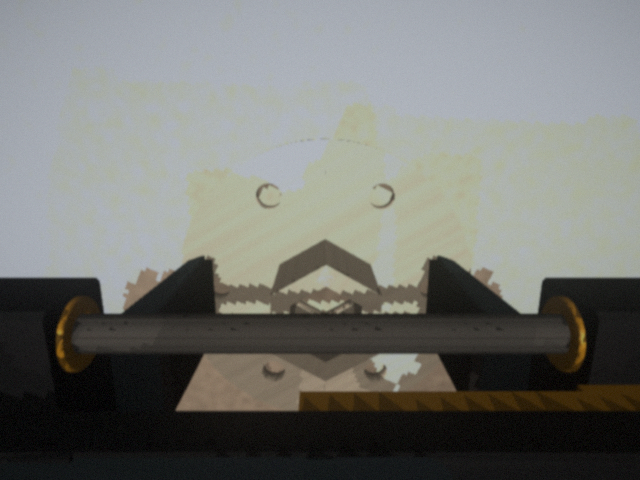

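The collar sits centrally between the open fingers: its edges are at about x=275 and 378, the pads at 213 and 430. Closing now.

```bash
python3 -m creep '[{"fingers":0.6,"tx":0,"ty":0,"tz":0,"ax":0,"ay":0,"az":0},{"fingers":0.5,"tx":0,"ty":0,"tz":0,"ax":0,"ay":0,"az":0},{"fingers":0,"tx":0,"ty":0,"tz":0,"ax":0,"ay":0,"az":0},{"fingers":0,"tx":0,"ty":0,"tz":0,"ax":0,"ay":0,"az":0},{"fingers":0,"tx":0,"ty":0,"tz":0,"ax":0,"ay":0,"az":0},{"fingers":0,"tx":0,"ty":0,"tz":0,"ax":0,"ay":0,"az":0},{"fingers":0,"tx":0,"ty":0,"tz":0,"ax":0,"ay":0,"az":0},{"fingers":0,"tx":0,"ty":0,"tz":0,"ax":0,"ay":0,"az":0}]' 35
python3 -c "
from h import *
s=arm.get_state();print(s['force'],s['opening']*91,s['tool_pos'])"
```

```text
time: 4.43
tool_pos: [0.4932, 0.2181, 0.0138]
orientation: [[0.914, 0.405, -0.0], [0.405, -0.914, -0.0], [-0.0, 0.0, -1.0]]
force: [1.8, -1.9, -0.2]
opening: 0.446
[ 1.79532163 -1.86101645 -0.1853978 ] 40.60205542880161 [0.49319739 0.21805983 0.01380943]
```

The opening is 40.6 mm, so the jaws sit on the flats (40 mm). Lifting.

```bash
python3 -m creep '[{"fingers":0,"tx":0,"ty":0,"tz":-10,"ax":0,"ay":0,"az":0},{"fingers":0,"tx":0,"ty":0,"tz":-20,"ax":0,"ay":0,"az":0},{"fingers":0,"tx":0,"ty":0,"tz":-30,"ax":0,"ay":0,"az":0},{"fingers":0,"tx":0,"ty":0,"tz":-30,"ax":0,"ay":0,"az":0},{"fingers":0,"tx":0,"ty":0,"tz":-30,"ax":0,"ay":0,"az":0},{"fingers":0,"tx":0,"ty":0,"tz":-30,"ax":0,"ay":0,"az":0},{"fingers":0,"tx":0,"ty":0,"tz":-20,"ax":0,"ay":0,"az":0},{"fingers":0,"tx":0,"ty":0,"tz":-10,"ax":0,"ay":0,"az":0},{"fingers":0,"tx":0,"ty":0,"tz":0,"ax":0,"ay":0,"az":0},{"fingers":0,"tx":0,"ty":0,"tz":0,"ax":0,"ay":0,"az":0},{"fingers":0,"tx":0,"ty":0,"tz":0,"ax":0,"ay":0,"az":0}]'
python3 - <<'E'
from h import *
c=cam('wrist','w4.png');np.savez('w4.npz',**c)
s=arm.get_state();print(s['force'],s['ft_torque'],s['opening']*91,s['tool_pos'])
E
```

```text
time: 5.35
tool_pos: [0.4922, 0.2177, 0.1923]
orientation: [[0.914, 0.405, -0.002], [0.405, -0.914, -0.001], [-0.002, -0.0, -1.0]]
force: [-0.0, 0.4, -4.5]
opening: 0.437
[-0.10066695  0.37552377 -4.7764054 ] [-0.07455777  0.0217156   0.02357896] 39.71999798004432 [0.49221322 0.21772894 0.19216175]
```

View pics/w4.png

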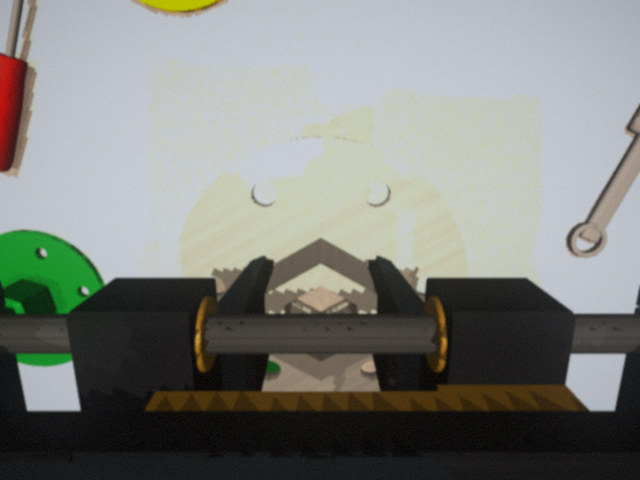

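The plate is held: weight is 4.7 N and the opening 39.7 mm. The two front holes show at about (264,193) and (378,193). I'll use them to get the plate pose in the tool frame.

Run:
```python
from h import *
p=cv2.cvtColor(np.load('w4.npz')['pixels'],cv2.COLOR_RGB2BGR)
f=lambda y,x:cv2.normalize(cv2.resize(p[y:y+40,x:x+40],(400,400),interpolation=cv2.INTER_CUBIC),None,0,255,cv2.NORM_MINMAX)
cv2.imwrite('pics/w4c.png',np.hstack([f(173,244),f(173,358)]))
```

```text
(no output)
```

View pics/w4c.png

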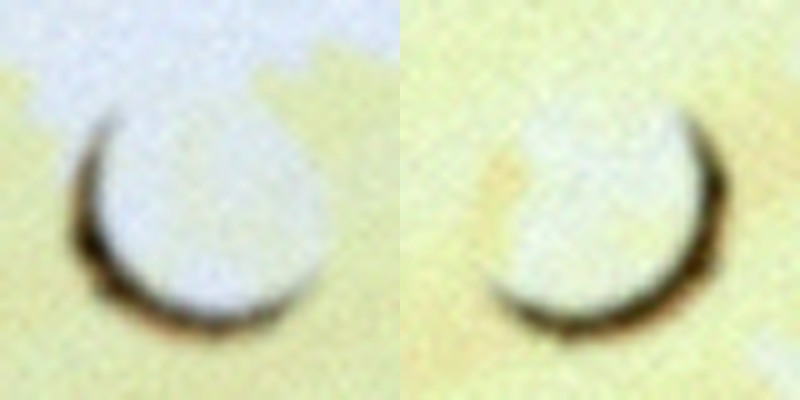

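Run:
```python
from h import *
c=dict(np.load('w4.npz'));s=arm.get_state();R=s['orientation'];T=s['tool_pos']
for zt in (6,):
  z=T[2]-zt/1000
  A=[R.T@(ray(c,u,v,z)-T)*1000 for u,v in [(263.6,193.2),(377.6,193.6)]]
  print(A, (A[0]+A[1])/2-[41.57,0,0], np.linalg.norm(A[1]-A[0]))
  d=A[1]-A[0]; print('yaw of plate in tool',np.degrees(np.arctan2(-d[0],d[1])))
# studs/mandrel in tool frame relative at w1 measurement
print(np.degrees(np.arctan2(R[1,1],R[0,1])))
```

```text
[array([ 42.05772107, -24.61059113,   5.88978763]), array([41.89237599, 23.06741318,  5.88244149])] [ 0.40504853 -0.77158897  5.88611456] 47.67829157671976
yaw of plate in tool 0.19869827573956603
-66.08981463535932
```

The camera puts the held plate within 0.8 mm and 0.2° of the jaw frame. To reach the studs' angle the plate must turn +17.75° in world, which is az ≈ -17.7. The target TCP is (0.547, -0.2125).

```bash
python3 -m creep '[{"fingers":0,"tx":-5.2,"ty":17.3,"tz":0,"ax":0,"ay":0,"az":0},{"fingers":0,"tx":-10.3,"ty":34.6,"tz":0,"ax":0,"ay":0,"az":0},{"fingers":0,"tx":-10.3,"ty":34.6,"tz":0,"ax":0,"ay":0,"az":0},{"fingers":0,"tx":-10.3,"ty":34.6,"tz":0,"ax":0,"ay":0,"az":0},{"fingers":0,"tx":-10.3,"ty":34.6,"tz":0,"ax":0,"ay":0,"az":0},{"fingers":0,"tx":-10.3,"ty":34.6,"tz":0,"ax":0,"ay":0,"az":0},{"fingers":0,"tx":-10.3,"ty":34.6,"tz":0,"ax":0,"ay":0,"az":0},{"fingers":0,"tx":-10.3,"ty":34.6,"tz":0,"ax":0,"ay":0,"az":0},{"fingers":0,"tx":-10.3,"ty":34.6,"tz":0,"ax":0,"ay":0,"az":0},{"fingers":0,"tx":-10.3,"ty":34.6,"tz":0,"ax":0,"ay":0,"az":0},{"fingers":0,"tx":-10.3,"ty":34.6,"tz":0,"ax":0,"ay":0,"az":0},{"fingers":0,"tx":-10.3,"ty":34.6,"tz":0,"ax":0,"ay":0,"az":0},{"fingers":0,"tx":-5.2,"ty":17.3,"tz":0,"ax":0,"ay":0,"az":0},{"fingers":0,"tx":0,"ty":0,"tz":0,"ax":0,"ay":0,"az":-5.9},{"fingers":0,"tx":0,"ty":0,"tz":0,"ax":0,"ay":0,"az":-5.9},{"fingers":0,"tx":0,"ty":0,"tz":0,"ax":0,"ay":0,"az":-5.9},{"fingers":0,"tx":0,"ty":0,"tz":0,"ax":0,"ay":0,"az":0},{"fingers":0,"tx":0,"ty":0,"tz":0,"ax":0,"ay":0,"az":0},{"fingers":0,"tx":0,"ty":0,"tz":0,"ax":0,"ay":0,"az":0}]'
python3 - <<'E'
from h import *
c=cam('wrist','w5.png');np.savez('w5.npz',**c)
cam('scene','s5.png')
s=arm.get_state();R=s['orientation'];print(s['force'],s['tool_pos'],np.degrees(np.arctan2(R[1,1],R[0,1])))
print('d tool',1000*R.T@(np.array([.5473,-.2125,s['tool_pos'][2]])-s['tool_pos']))
E
```

```text
time: 6.98
tool_pos: [0.5481, -0.2114, 0.1931]
orientation: [[0.75, 0.662, -0.001], [0.662, -0.75, 0.0], [-0.0, -0.001, -1.0]]
force: [-0.1, 0.1, -4.9]
opening: 0.436
[ 0.11179641 -0.29087971 -4.31064231] [ 0.54829005 -0.21144084  0.19346095] -48.508402374326
d tool [-1.44330363e+00  1.37449123e-01  2.24358508e-04]
```

View pics/w5.png

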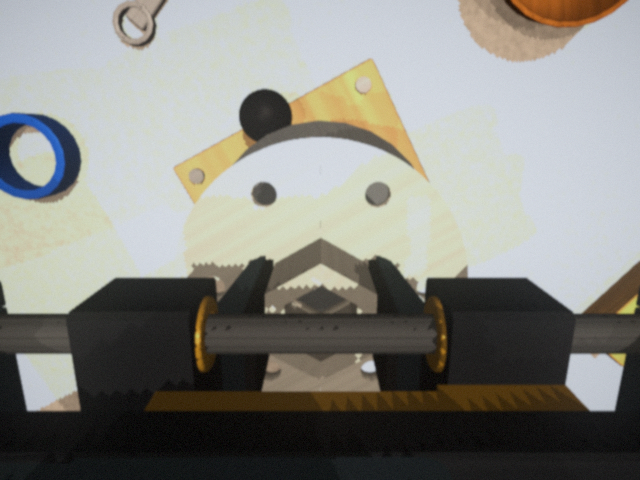

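View pics/s5.png

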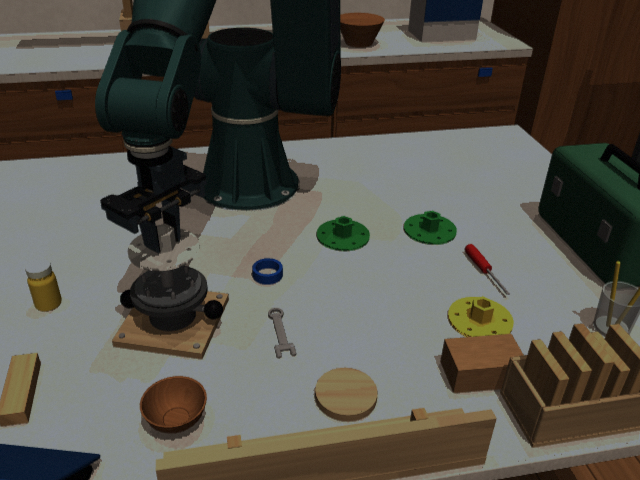

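The scene view shows the plate above the mandrel at (165,255), with the tape and wrench undisturbed. The TCP is 1.4 mm off along tool x. I'll correct that and start descending with force checks.

```bash
python3 -m creep '[{"fingers":0,"tx":-1.4,"ty":0.1,"tz":10,"ax":0,"ay":0,"az":0},{"fingers":0,"tx":0,"ty":0,"tz":10,"ax":0,"ay":0,"az":0},{"fingers":0,"tx":0,"ty":0,"tz":6,"ax":0,"ay":0,"az":0},{"fingers":0,"tx":0,"ty":0,"tz":0,"ax":0,"ay":0,"az":0},{"fingers":0,"tx":0,"ty":0,"tz":0,"ax":0,"ay":0,"az":0},{"fingers":0,"tx":0,"ty":0,"tz":0,"ax":0,"ay":0,"az":0}]'
python3 -m creep '[{"fingers":0,"tx":0,"ty":0,"tz":4,"ax":0,"ay":0,"az":0},{"fingers":0,"tx":0,"ty":0,"tz":4,"ax":0,"ay":0,"az":0},{"fingers":0,"tx":0,"ty":0,"tz":4,"ax":0,"ay":0,"az":0},{"fingers":0,"tx":0,"ty":0,"tz":0,"ax":0,"ay":0,"az":0},{"fingers":0,"tx":0,"ty":0,"tz":0,"ax":0,"ay":0,"az":0}]'
python3 -c "
from h import *
s=arm.get_state();R=s['orientation'];print(s['force'],s['ft_torque'],s['tool_pos'],np.degrees(np.arctan2(R[1,1],R[0,1])))"
```

```text
time: 7.58
tool_pos: [0.5476, -0.2126, 0.1679]
orientation: [[0.748, 0.664, 0.0], [0.664, -0.748, -0.0], [0.0, 0.0, -1.0]]
force: [1.1, -1.0, -3.9]
opening: 0.438
time: 8.0
tool_pos: [0.5473, -0.2125, 0.1555]
orientation: [[0.748, 0.664, -0.001], [0.664, -0.748, 0.0], [-0.0, -0.001, -1.0]]
force: [0.3, -0.3, -4.4]
opening: 0.437
[ 0.28500931 -0.26023045 -4.42404425] [-0.02688005 -0.0451414   0.00220543] [ 0.54725694 -0.21251752  0.15549801] -48.38776543457049
```

Free so far, and the yaw is -48.39° where I wanted -48.34°. Next I go down the cone in small steps.

```bash
python3 -m creep '[{"fingers":0,"tx":0,"ty":0,"tz":2,"ax":0,"ay":0,"az":0},{"fingers":0,"tx":0,"ty":0,"tz":2,"ax":0,"ay":0,"az":0},{"fingers":0,"tx":0,"ty":0,"tz":2,"ax":0,"ay":0,"az":0},{"fingers":0,"tx":0,"ty":0,"tz":0,"ax":0,"ay":0,"az":0}]'
python3 -m creep '[{"fingers":0,"tx":0,"ty":0,"tz":2,"ax":0,"ay":0,"az":0},{"fingers":0,"tx":0,"ty":0,"tz":2,"ax":0,"ay":0,"az":0},{"fingers":0,"tx":0,"ty":0,"tz":0,"ax":0,"ay":0,"az":0}]'
python3 -m creep '[{"fingers":0,"tx":0,"ty":0,"tz":1.5,"ax":0,"ay":0,"az":0},{"fingers":0,"tx":0,"ty":0,"tz":1.5,"ax":0,"ay":0,"az":0},{"fingers":0,"tx":0,"ty":0,"tz":0,"ax":0,"ay":0,"az":0},{"fingers":0,"tx":0,"ty":0,"tz":0,"ax":0,"ay":0,"az":0}]'
```

```text
time: 8.33
tool_pos: [0.5472, -0.2125, 0.1494]
orientation: [[0.748, 0.664, -0.0], [0.664, -0.748, 0.0], [-0.0, -0.0, -1.0]]
force: [-0.1, -0.0, -4.6]
opening: 0.437
time: 8.58
tool_pos: [0.5472, -0.2125, 0.1454]
orientation: [[0.748, 0.664, -0.0], [0.664, -0.748, 0.0], [-0.0, -0.0, -1.0]]
force: [-0.5, 0.4, -4.6]
opening: 0.435
time: 8.92
tool_pos: [0.5474, -0.2126, 0.1427]
orientation: [[0.748, 0.664, -0.0], [0.664, -0.748, 0.0], [-0.0, -0.0, -1.0]]
force: [1.0, -0.1, -4.3]
opening: 0.433
```

```bash
python3 -m creep '[{"fingers":0,"tx":0,"ty":0,"tz":2,"ax":0,"ay":0,"az":0},{"fingers":0,"tx":0,"ty":0,"tz":2,"ax":0,"ay":0,"az":0},{"fingers":0,"tx":0,"ty":0,"tz":0,"ax":0,"ay":0,"az":0},{"fingers":0,"tx":0,"ty":0,"tz":0,"ax":0,"ay":0,"az":0}]'
python3 -m creep '[{"fingers":0,"tx":0,"ty":0,"tz":2,"ax":0,"ay":0,"az":0},{"fingers":0,"tx":0,"ty":0,"tz":2,"ax":0,"ay":0,"az":0},{"fingers":0,"tx":0,"ty":0,"tz":2,"ax":0,"ay":0,"az":0},{"fingers":0,"tx":0,"ty":0,"tz":0,"ax":0,"ay":0,"az":0},{"fingers":0,"tx":0,"ty":0,"tz":0,"ax":0,"ay":0,"az":0}]'
python3 - <<'E'
from h import *
s=arm.get_state();print(s['force'],s['ft_torque'],s['tool_pos'])
c=cam('wrist','w6.png');np.savez('w6.npz',**c)
E
```

```text
time: 9.25
tool_pos: [0.5473, -0.2126, 0.1386]
orientation: [[0.748, 0.664, -0.0], [0.664, -0.748, 0.0], [-0.0, -0.0, -1.0]]
force: [-0.2, 1.0, -5.4]
opening: 0.437
time: 9.67
tool_pos: [0.5473, -0.2126, 0.1326]
orientation: [[0.748, 0.664, -0.0], [0.664, -0.748, 0.0], [-0.0, -0.0, -1.0]]
force: [-1.0, 0.2, -3.6]
opening: 0.438
[-0.95528012  0.23235937 -3.64396875] [-0.04151624  0.03268152  0.02560814] [ 0.54732064 -0.21255797  0.1326302 ]
```

View pics/w6.png

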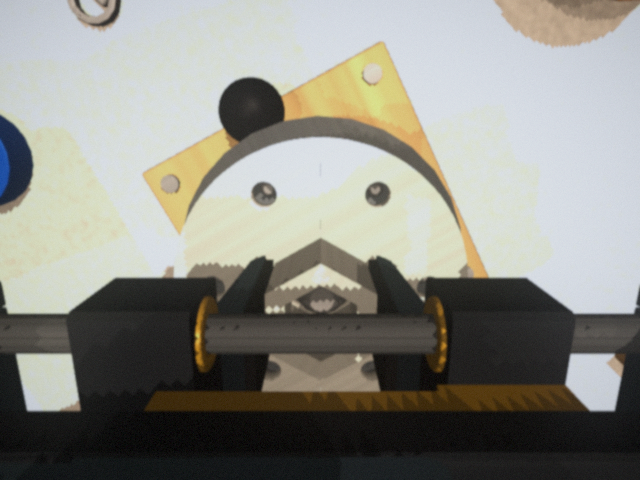

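The bore is over the pin with almost no load, and I can see the stud tips through the two front holes at (264,193) and (377,193). The studs look central in both. Continuing down in small steps.

```bash
python3 -m creep '[{"fingers":0,"tx":0,"ty":0,"tz":1,"ax":0,"ay":0,"az":0},{"fingers":0,"tx":0,"ty":0,"tz":1,"ax":0,"ay":0,"az":0},{"fingers":0,"tx":0,"ty":0,"tz":1,"ax":0,"ay":0,"az":0},{"fingers":0,"tx":0,"ty":0,"tz":1,"ax":0,"ay":0,"az":0},{"fingers":0,"tx":0,"ty":0,"tz":0,"ax":0,"ay":0,"az":0}]'
python3 -m creep '[{"fingers":0,"tx":0,"ty":0,"tz":1,"ax":0,"ay":0,"az":0},{"fingers":0,"tx":0,"ty":0,"tz":1,"ax":0,"ay":0,"az":0},{"fingers":0,"tx":0,"ty":0,"tz":0,"ax":0,"ay":0,"az":0}]'
python3 -m creep '[{"fingers":0,"tx":0,"ty":0,"tz":1,"ax":0,"ay":0,"az":0},{"fingers":0,"tx":0,"ty":0,"tz":1,"ax":0,"ay":0,"az":0},{"fingers":0,"tx":0,"ty":0,"tz":0,"ax":0,"ay":0,"az":0}]'
python3 -c "
from h import *
s=arm.get_state();R=s['orientation'];print(s['force'],s['ft_torque'],s['tool_pos'],np.degrees(np.arctan2(R[1,1],R[0,1])))"
```

```text
time: 10.13
tool_pos: [0.5473, -0.2125, 0.1286]
orientation: [[0.748, 0.664, -0.0], [0.664, -0.748, 0.0], [-0.0, -0.0, -1.0]]
force: [0.4, 0.2, -4.6]
opening: 0.434
time: 10.38
tool_pos: [0.5473, -0.2126, 0.1266]
orientation: [[0.748, 0.664, -0.0], [0.664, -0.748, 0.0], [-0.0, -0.0, -1.0]]
force: [0.9, 0.1, -4.2]
opening: 0.439
time: 10.63
tool_pos: [0.5473, -0.2126, 0.1246]
orientation: [[0.748, 0.664, -0.0], [0.664, -0.748, 0.0], [-0.0, -0.0, -1.0]]
force: [0.4, 0.9, -4.5]
opening: 0.436
[ 0.35307294  0.88379115 -4.46242724] [ 0.03151933 -0.03409875 -0.03617352] [ 0.54730465 -0.21256066  0.1246058 ] -48.38846903394187
```

The plate is 3 mm past the stud tips with no load, so the holes are on the studs. Continuing down.

```bash
python3 -m creep '[{"fingers":0,"tx":0,"ty":0,"tz":1,"ax":0,"ay":0,"az":0},{"fingers":0,"tx":0,"ty":0,"tz":1,"ax":0,"ay":0,"az":0},{"fingers":0,"tx":0,"ty":0,"tz":1,"ax":0,"ay":0,"az":0},{"fingers":0,"tx":0,"ty":0,"tz":1,"ax":0,"ay":0,"az":0},{"fingers":0,"tx":0,"ty":0,"tz":0,"ax":0,"ay":0,"az":0}]'
python3 -m creep '[{"fingers":0,"tx":0,"ty":0,"tz":1,"ax":0,"ay":0,"az":0},{"fingers":0,"tx":0,"ty":0,"tz":1,"ax":0,"ay":0,"az":0},{"fingers":0,"tx":0,"ty":0,"tz":1,"ax":0,"ay":0,"az":0},{"fingers":0,"tx":0,"ty":0,"tz":1,"ax":0,"ay":0,"az":0},{"fingers":0,"tx":0,"ty":0,"tz":0,"ax":0,"ay":0,"az":0}]'
python3 -m creep '[{"fingers":0,"tx":0,"ty":0,"tz":0.6,"ax":0,"ay":0,"az":0},{"fingers":0,"tx":0,"ty":0,"tz":0.6,"ax":0,"ay":0,"az":0},{"fingers":0,"tx":0,"ty":0,"tz":0,"ax":0,"ay":0,"az":0}]'
python3 -m creep '[{"fingers":0,"tx":0,"ty":0,"tz":0.5,"ax":0,"ay":0,"az":0},{"fingers":0,"tx":0,"ty":0,"tz":0.5,"ax":0,"ay":0,"az":0},{"fingers":0,"tx":0,"ty":0,"tz":0,"ax":0,"ay":0,"az":0}]'
```

```text
time: 11.05
tool_pos: [0.5473, -0.2125, 0.1206]
orientation: [[0.748, 0.664, -0.0], [0.664, -0.748, 0.0], [-0.0, -0.0, -1.0]]
force: [-0.3, -0.2, -4.6]
opening: 0.437
time: 11.47
tool_pos: [0.5473, -0.2125, 0.1166]
orientation: [[0.748, 0.664, -0.0], [0.664, -0.748, 0.0], [-0.0, -0.0, -1.0]]
force: [-0.7, 0.4, -4.3]
opening: 0.436
time: 11.72
tool_pos: [0.5474, -0.2126, 0.1155]
orientation: [[0.748, 0.664, -0.0], [0.664, -0.748, 0.0], [-0.0, -0.0, -1.0]]
force: [-0.3, 1.3, -3.7]
opening: 0.437
time: 11.97
tool_pos: [0.5474, -0.2126, 0.1145]
orientation: [[0.748, 0.664, -0.0], [0.664, -0.748, 0.0], [-0.0, -0.0, -1.0]]
force: [0.2, 0.3, -4.6]
opening: 0.435
```

```bash
python3 -m creep '[{"fingers":0,"tx":0,"ty":0,"tz":0.5,"ax":0,"ay":0,"az":0},{"fingers":0,"tx":0,"ty":0,"tz":0,"ax":0,"ay":0,"az":0},{"fingers":0,"tx":0,"ty":0,"tz":0,"ax":0,"ay":0,"az":0}]'
python3 -m creep '[{"fingers":0,"tx":0,"ty":0,"tz":0.4,"ax":0,"ay":0,"az":0},{"fingers":0,"tx":0,"ty":0,"tz":0,"ax":0,"ay":0,"az":0},{"fingers":0,"tx":0,"ty":0,"tz":0,"ax":0,"ay":0,"az":0}]'
python3 -m creep '[{"fingers":0,"tx":0,"ty":0,"tz":0.3,"ax":0,"ay":0,"az":0},{"fingers":0,"tx":0,"ty":0,"tz":0,"ax":0,"ay":0,"az":0},{"fingers":0,"tx":0,"ty":0,"tz":0,"ax":0,"ay":0,"az":0}]'
```

```text
time: 12.22
tool_pos: [0.5474, -0.2126, 0.1141]
orientation: [[0.748, 0.664, -0.0], [0.664, -0.748, 0.0], [-0.0, -0.0, -1.0]]
force: [0.3, -0.5, -3.6]
opening: 0.441
time: 12.47
tool_pos: [0.5475, -0.2126, 0.1139]
orientation: [[0.748, 0.664, 0.0], [0.664, -0.748, -0.0], [0.0, 0.0, -1.0]]
force: [-1.8, 0.5, -0.3]
opening: 0.437
time: 12.72
tool_pos: [0.5475, -0.2126, 0.1136]
orientation: [[0.748, 0.664, 0.0], [0.664, -0.748, -0.0], [0.0, 0.0, -1.0]]
force: [-1.4, 1.0, 2.2]
opening: 0.436
```

Contact came at TCP z ≈ 0.1139, as predicted for fully home (0.1138). The load is about 7 N. I'll release with a small opening, because opening fully would bring the fingers into the studs, then retreat upward.

```bash
python3 -m creep '[{"fingers":0.5,"tx":0,"ty":0,"tz":0,"ax":0,"ay":0,"az":0},{"fingers":0.55,"tx":0,"ty":0,"tz":0,"ax":0,"ay":0,"az":0},{"fingers":0.55,"tx":0,"ty":0,"tz":0,"ax":0,"ay":0,"az":0},{"fingers":0.55,"tx":0,"ty":0,"tz":0,"ax":0,"ay":0,"az":0}]'
python3 -m creep '[{"fingers":0.55,"tx":0,"ty":0,"tz":-2,"ax":0,"ay":0,"az":0},{"fingers":0.55,"tx":0,"ty":0,"tz":-3,"ax":0,"ay":0,"az":0},{"fingers":0.55,"tx":0,"ty":0,"tz":-5,"ax":0,"ay":0,"az":0},{"fingers":0.55,"tx":0,"ty":0,"tz":0,"ax":0,"ay":0,"az":0}]'
```

```text
time: 13.05
tool_pos: [0.5476, -0.2127, 0.1135]
orientation: [[0.748, 0.664, 0.0], [0.664, -0.748, -0.0], [0.0, 0.0, -1.0]]
force: [0.0, -0.5, 0.4]
opening: 0.55
time: 13.38
tool_pos: [0.548, -0.2128, 0.1246]
orientation: [[0.748, 0.664, 0.001], [0.664, -0.748, -0.001], [0.001, 0.001, -1.0]]
force: [0.8, 0.4, 0.7]
opening: 0.55
```

The gripper is free, with force near zero. I'll rise clear and back off along -x so the camera can see the plate.

```bash
python3 -m creep '[{"fingers":0.55,"tx":0,"ty":0,"tz":-20,"ax":0,"ay":0,"az":0},{"fingers":0.55,"tx":0,"ty":0,"tz":-30,"ax":0,"ay":0,"az":0},{"fingers":0.55,"tx":0,"ty":0,"tz":-30,"ax":0,"ay":0,"az":0},{"fingers":0.55,"tx":0,"ty":0,"tz":-30,"ax":0,"ay":0,"az":0},{"fingers":0.55,"tx":-20,"ty":0,"tz":-20,"ax":0,"ay":0,"az":0},{"fingers":0.55,"tx":-30,"ty":0,"tz":0,"ax":0,"ay":0,"az":0},{"fingers":0.55,"tx":-25,"ty":0,"tz":0,"ax":0,"ay":0,"az":0},{"fingers":0.55,"tx":0,"ty":0,"tz":0,"ax":0,"ay":0,"az":0},{"fingers":0.55,"tx":0,"ty":0,"tz":0,"ax":0,"ay":0,"az":0},{"fingers":0.55,"tx":0,"ty":0,"tz":0,"ax":0,"ay":0,"az":0}]'
python3 - <<'E'
from h import *
for n in('wrist','scene','top'):
    c=cam(n,n+'7.png');np.savez(n+'7.npz',**c)
    if n=='wrist':
        p=c['pixels'][0:260,170:470]; cv2.imwrite('pics/w7c.png',cv2.normalize(cv2.resize(cv2.cvtColor(p,cv2.COLOR_RGB2BGR),(692,600),interpolation=cv2.INTER_CUBIC),None,0,255,cv2.NORM_MINMAX))
E
```

```text
time: 14.22
tool_pos: [0.4916, -0.2623, 0.2536]
orientation: [[0.748, 0.664, 0.0], [0.664, -0.748, -0.0], [0.0, 0.0, -1.0]]
force: [0.7, 0.3, -0.4]
opening: 0.55
```

View pics/w7c.png

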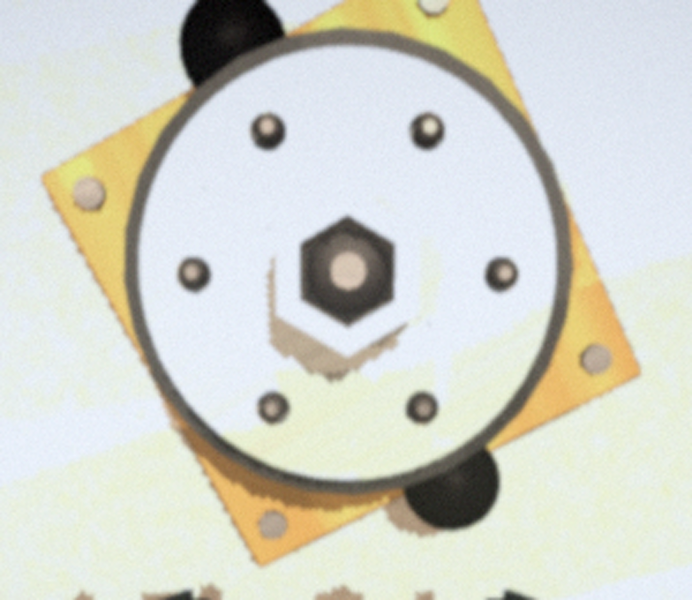

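View pics/scene7.png

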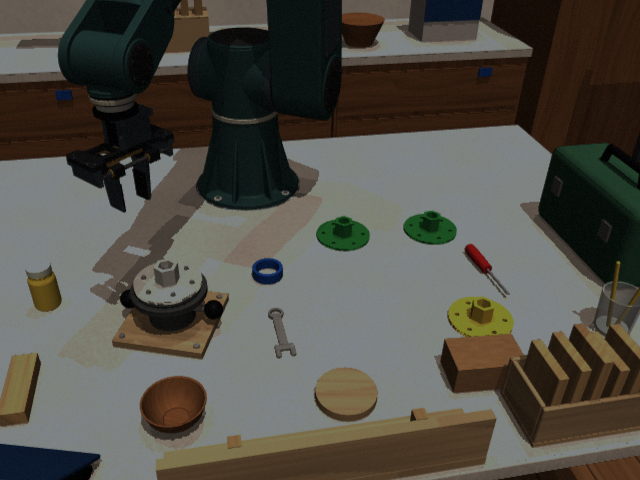

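The plate lies on the ring with all six studs through the holes and the mandrel central in the bore, and the bystanders look undisturbed. As a last numeric check, I compare hole scale and centre at the home height, and whether the bystanders shifted.

Run:
```python
from fit import *
c=dict(np.load('wrist7.npz'));k=300/692
f=lambda L:[(170+k*u,k*v) for u,v in L]
print(fit6([ray(c,*q,.108)[:2] for q in f([(268,131),(427,131),(195,274),(501,274),(273,408),(422,408)])]))
B=f([(348,216),(394,243),(393,298),(348,325),(302,298),(302,244)])
r=fit6([ray(c,*q,.144)[:2] for q in B]);print('bore',r[0],r[1]*np.cos(np.pi/6)*2,'mandrel',ray(c,*f([(348,271)])[0],.142))
a=np.load('scene0.npz')['pixels'].astype(int);b=np.load('scene7.npz')['pixels'].astype(int)
def cm(p,m): y,x=np.nonzero(m(p)); return np.round([x.mean(),y.mean(),len(x)],1)
for n,(x,y,w) in dict(tape=(268,271,22),wrench=(282,333,30),glue=(43,286,28),bowl=(174,407,38),driver=(487,270,30),disc=(346,393,35),carton=(482,361,42),offcut=(18,388,18)).items():
    A=a[y-w:y+w,max(0,x-w):x+w];Bq=b[y-w:y+w,max(0,x-w):x+w]; print(n,np.abs(A-Bq).mean().round(1))
s=arm.get_state();print(s['force'],s['time'])
```

```text
(array([ 0.54687749, -0.21207317]), np.float64(0.04779055492433417), np.float64(11.59141551937467), array([-0. , -0.1, -0. , -0.1, -0.2,  0.2,  0. , -0.1,  0.2, -0. ,  0.1,
        0.1]))
bore [ 0.54705592 -0.21194484] 0.02512047023834437 mandrel [ 0.54712399 -0.21194945  0.142     ]
tape 5.0
wrench 3.4
glue 8.2
bowl 2.7
driver 3.4
disc 3.1
carton 2.6
offcut 2.9
[ 0.12885514  0.35218084 -0.78807186] 14.3667
```

```bash
python3 -c "
from workcell import arm
print(arm.close_job())"
```

```text
the job is handed in; nothing more can be done
None
```

The aluminium plate is home on the router base, collar up, released, and the job is handed in; the hand-in gives no verdict. I gripped it across two collar flats, lifted it clear, turned it to the studs' measured angle of about 11.5° and lowered it over the mandrel. Because the holes already lined up, no turning on the stud tips was needed.

Last checks:
- **Height:** contact came at the TCP height expected for fully home, within about 0.2 mm. The vertical load at seating was about 7 N, the highest my readings between steps showed. The hole circle measured 47.8 mm radius at the home height, against 48 mm given.
- **Fit:** the last wrist picture shows all six studs through the holes. The bore centre is about 0.1 mm from the mandrel tip, and I saw no tilt.
- **Bystanders:** the before and after pictures show no visible movement. Small brightness differences around the jar and tape look like changed shadows.
- **Time and clearance:** it took about 14.4 s of the 56 s allowed, and the gripper ended well clear of everything.

Two readings disagreed slightly. The top camera placed the ring about 2 to 3 mm from the wrist camera's fix, so I used the wrist camera. The bore measured about 25 mm across flats, against 26 mm given. Neither affected the fit.

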